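# Index the drill guide over a loaded board

### The arm

A 6-joint arm with a two-finger parallel gripper is mounted at the origin on a cart in front of the work surface, level with it; the furniture and walls round the work are solid. World frame = base frame: x ahead of the robot, y to its left, z up, the work surface at z = 0. Lengths are in mm, angles in rad, forces in N, time in s.
With the tool pointing down it reaches from about 300 to 950 mm from the base axis. Payload 3.1 kg.
Tool frame: the origin (TCP) lies where the fingers leave the gripper's body, on its centre line; the fingertips stand 73 mm ahead of it and the grasp point (between the pads) lies 54 mm ahead of it; z points along the fingers, y is the line along which they close (so a half turn about z gives the same grasp; the last joint's range is limited). The gripper opens to 85 mm and grips with 20 to 120 N. Pads are 22 mm wide; open, the fingers measure 114 mm over their backs; the gripper's body (76 mm by 85 mm) begins 54 mm behind the grasp point. The pads swing forward as they close: fully open they stand 13 mm farther back than shut.
Start: joints at [-1.248, 0.308, 1.634, -0, 1.2, -0.07], TCP at [239.21, -577.418, 303.872] pointing down, gripper open.
Joint ranges: [-3.06, 3.06], [-0.79, 1.96], [0.05, 2.63], [-1.19, 4.34], [0.05, 2.64], [-2.94, 2.94]. Speed limits (rad/s): [2.79, 2.79, 3.14, 3.14, 3.14, 3.14].

### API

Orientations are given as a rotation vector (axis times angle).
In Python, from plant import arm gives the robot as it stands.
- The arm moves only by the tool send_rows, never from a script. Its argument "commands" is one flat list of numbers, 7 for each row, row after row: the turn, a rotation vector about the tool's x, y, z in units of 5 degrees (1.0 is 5 degrees), then the shift along the tool's x, y, z in units of 40 mm (1.0 is 40 mm), then the finger opening in mm, from 0 to 85.4. A call has 1 to 20 rows; each row shifts and turns the commanded pose from where the row before left it, along the tool's axes as they then stand; what a row does not reach is not made up. A row lasts 1/10 s, in which the tool goes at most 50 mm and 8.59 degrees, less where a joint would pass 70% of its speed; a pose out of reach is approached as far as the arm can. A call is refused whole if a number of a shift passes 1 or a number of a turn 1, either way. A call with a gripper value outside its range is refused whole. The fingers move at their own pace and stop on an object; "newtons" is the grip in N (left out, the last holds). Time passes only in rows, so rows that do not move let the fingers close. It gives the time, the measured TCP pose, the force, the opening and the grip force at its end, in the units of the state.
- arm.state(): the state, without advancing time (a new reading comes with each control period).
- arm.get_image(name): name is "side" or "top"; returns the picture (420x560x3 uint8, red, green, blue); there is no depth.
- arm.get_calibration(name): a dict with "fx", "fy", "cx", "cy" (pixels), "k1" (the pictures are not rectified: a ray, as slopes to the right and down, at radius r is drawn at 1 + k1 r^2 times it, then the intrinsics apply), "rvec" (rotation vector, rad) and "tvec" (3), from world to camera coordinates, as OpenCV has them. Camera axes: x right, y down, z forward; pixel columns grow to the right and rows downward; lengths in mm; the calibration is good to about 2 mm. A picture is of the moment at which its call begins. get_calibration takes no time and is no camera call.
- arm.job_done(): hands the job in; it is judged then, once.
The state is a dict: "t": time; "joint_positions": joint angles; "qd": joint speeds; "joint_torque": joint torques, N m; "position": TCP position; "tcp_rot": TCP orientation; "wrist_force": force on the tool from outside, world axes, zero at the start; "ft_torque": the same for the moment, N m; "grip_width": opening from 0.0 (shut) to 1.0 (fully open); "grasp_force": force on a finger pad.
Only numpy, scipy, OpenCV 4.12 (cv2) and the standard library are available. Lean on these libraries where they do the work, as an engineer would, in place of code of your own. Each camera call takes 0.05 s, during which the arm holds its last target. There are 200 camera calls.

### The job

Load the loose pine board into the trough of the drilling jig, flat on the base and pushed up against the end stop, and let go of it. Then take the blue drill-guide carriage by its black grip and slide it along the rail, over the board, until you feel its spring ball drop into the notch of the index bar. Finish still gripping it there, ball seated, so that the hole can be drilled; leave the other things on the bench alone.

Things in the scene. Friction and masses are not known exactly. Their poses are not given: they have to be found in the camera images.
- drill_jig: Drilling jig fixed to the bench: plywood base 150 x 340 x 9 mm with an aluminium trough and a rail behind it, both along the jig's y. Origin on the bench top, z up; in this frame (mm) the base covers x -75 to 75, y -210 to 130. The rail (32 wide, foot 52) has centre line x = 32, y -205 to 125, top z = 31.
- seat (a point): Centre of the trough's floor where the board's underside centre belongs (jig x -45, y 0, z 9 mm; axes of the jig). The trough is 43 mm wide between lips 6 mm high, 12 mm thick (tops z = 15; front lip y -70 to 80, back lip -88 to 98), open at the -y end. The end stop closes the +y end: face at y = 95, 50 mm wide, top z = 27.
- board: Loose pine offcut, 38 (x) x 190 (y) x 19 (z) mm, about 66 g; origin at the centre of its underside, y along its length, z up. Either end may go to the stop. Grip it across its 38 mm width near the middle. In the trough its top is at z = 28 mm, 13 mm above the lips.
- guide_carriage: Blue carriage captive on the rail, slides only along jig y (axes as the jig's), friction about 2 N. Origin on the rail top (jig x 32, z 31) under the grip. Starts at jig y -170 to -150, clear of the trough; slides toward +y as far as +50. Body y -30 to +54 of the origin, 20 mm tall. An arm 30 mm wide with a steel drill bush reaches 77 mm toward -x (tip 95), underside 5.5 mm above a loaded board.
- grip (a point): Point in the carriage's black grip, an upright block 20 mm (jig x) x 34 mm (jig y) x 36 mm tall (z 50 to 86 mm; this point at z = 76). Pinch it from above across its 20 mm, fingers on its -x and +x sides. Nothing else stands above z = 65 mm but the plunger's pin (to 75), 40 mm toward +y of the grip.
- bush (a point): Centre of the drill bush's lower face on the carriage's arm, over the trough's centre line (z = 33.5 mm). The dark steel index bar in the groove of the rail's top has one V notch, 10 mm wide, brass-faced. The bar is set anew each time: the ball finds the notch with the carriage's origin (and this bush) somewhere between jig y = -60 and +20 mm. Bar ends may stick out 55 mm.
- plunger (a joint): Spring plunger on the carriage (m): about 0 with the ball on the flat of the bar, 0.003 fully in the notch (red-tipped pin sinks 3 mm). Spring 8 to 10 N, notch sides 45 deg: within 4 mm of the notch's middle the ball pulls the carriage there with 6 to 8 N (a tug forward, then resistance), so a freed carriage snaps in; going on takes about 10 N. Each mm off the middle lifts the ball 1 mm.
- bit_case: Bystander: closed blue drill bit case, 71 x 170 x 42 mm, origin at the centre of its underside.
- chuck_key: Bystander: steel drill chuck key with a cross bar, 75 x 70 x 24 mm, lying; origin at the centre of its underside.
- tape_roll: Bystander: grey roll of masking tape, 106 mm across, 48 mm high, origin at the centre of its underside.
Things that resemble listed ones, but are neither listed nor needed, are in the scene too. Of the things that look like the board, the largest one is meant.

How it is judged (in metres and radians):
On the way, in this order (a step that is already met when the one before it is completed fails the run):
1. the board lies flat in the trough, against the end stop, let go (y of board in the frame of drill_jig between -0.0035 and 0.003 m and z of board in the frame of drill_jig below 0.0115 m and x of board in the frame of drill_jig between -0.05 and -0.04 m and angle between the y axis of board and the y axis of drill_jig, either way round below 0.06 rad and angle between board's own z axis and vertical below 0.05 rad and contact force between the fingers and board below 0.2 N), for 0.2 s.
2. the carriage's ball has dropped into the notch (value of joint plunger above 0.0013 m), for 0.2 s.
At the end, for the whole second after the job is handed in: Board flat in the trough (within 2.5 mm of the floor, 0.06 rad), end within 3.5 mm of the end stop, not touched by the fingers; plunger down more than 1.3 mm in the notch (within about 1.6 mm of its middle); carriage still, gripped by the fingers with more than 2 N (all of step 1 and value of joint plunger above 0.0013 m and contact force between the fingers and guide_carriage above 2 N and linear speed of guide_carriage below 0.005 m/s); the arm keeps its last pose, push and grip.
It fails at once if the drill bit case is pushed more than 3 cm (distance of bit_case from where it was at the start of the episode above 0.03 m).
It fails at once if the chuck key is pushed more than 3 cm (distance of chuck_key from where it was at the start of the episode above 0.03 m).
It fails at once if the tape roll is pushed more than 3 cm (distance of tape_roll from where it was at the start of the episode above 0.03 m).
It also fails if it takes over 51 s, if anything falls off the work surface, if the arm or the gripper's body presses on something with over 40 N, if the wrist force passes 120 N, or if a joint passes its speed limit or range.

## Working session

There is one attempt and no reset: what is moved stays moved. The work goes in short steps, Python scripts to look and compute and a tool call to move; the robot and the scene stay as the last step left them, time stands still between calls to the robot, and variables do not carry over. Pictures are saved under pics/ and viewed, at most 10 in all, crops included, and the job is handed in when it is done.

Besides the shell and the picture viewer there is one more tool, called after "Call:" as name(argument=value, ...), one argument or row to a line, values as JSON. send_rows: Moves the arm, as the interface text tells. Its arguments: {"type":"object","properties":{"commands":{"type":"array"},"newtons":{"type":"number"}},"required":["commands"]}

```bash
mkdir -p pics; cat > h.py <<'E'
import numpy as np,cv2
from plant import arm
def cal(n):
    c=arm.get_calibration(n);R=cv2.Rodrigues(np.array(c['rvec'],float))[0];return c,R,np.array(c['tvec'],float)
def ray(n,u,v):
    c,R,t=cal(n);d=np.array([(u-c['cx'])/c['fx'],(v-c['cy'])/c['fy']]);s=d.copy()
    for _ in range(30): s=d/(1+c['k1']*(s@s))
    return -R.T@t,R.T@np.array([s[0],s[1],1])
def onz(n,u,v,z):
    o,d=ray(n,u,v);return o+d*(z-o[2])/d[2]
def proj(n,P):
    c,R,t=cal(n);p=R@np.array(P,float)+t;s=p[:2]/p[2];s=s*(1+c['k1']*(s@s));return s*[c['fx'],c['fy']]+[c['cx'],c['cy']]
def snap(n,f=None):
    im=cv2.cvtColor(arm.get_image(n),cv2.COLOR_RGB2BGR)
    if f: cv2.imwrite('pics/'+f,im)
    return im
E
python3 - <<'E'
from h import *
snap('top','top0.png');snap('side','side0.png')
for n in('top','side'):
    c,R,t=cal(n);print(n,c,-R.T@t)
print(arm.state())
E
```

```text
top {'fx': 480.8223119421904, 'fy': 480.8223119421904, 'cx': 277.519664017736, 'cy': 206.88855981911993, 'k1': -0.14334362117030494, 'rvec': array([ 2.17817638, -2.11236859,  0.16554585]), 'tvec': array([ -30.86171711,  549.63910104, 1368.05022377])} [ 339.95983574  -11.24545458 1434.89297565]
side {'fx': 382.7597186256367, 'fy': 382.7597186256367, 'cx': 287.8075024662267, 'cy': 211.51964779354137, 'k1': 0.018081793216361573, 'rvec': array([ 2.14922745, -0.01497427, -0.01962357]), 'tvec': array([-525.71749568,   70.29770796, 1110.17773908])} [ 536.10690026 -892.7483174   655.29008738]
{'t': 0.1, 'joint_positions': array([-1.24768697e+00,  3.08909706e-01,  1.63507773e+00, -2.27856264e-05,
        1.19971352e+00, -6.96773269e-02]), 'qd': array([ 1.40600139e-03, -1.00797989e-05, -3.15293322e-03, -1.51040257e-03,
       -9.97624288e-04, -1.29172420e-03]), 'joint_torque': array([-6.02600066e-04, -4.16408050e+01, -2.77646309e+01, -1.03777661e-04,
        4.04991210e-03, -5.76822131e-06]), 'position': array([ 239.01792869, -576.83482336,  302.75808903]), 'tcp_rot': array([-3.07914985e+00, -6.12634451e-01,  4.51298891e-04]), 'wrist_force': array([ 0.01073382, -0.00420926,  0.22769309]), 'ft_torque': array([-0.02297392,  0.01383022,  0.04819856]), 'grasp_force': 0.0, 'grip_width': 1.0003028526489928}
```

View pics/top0.png

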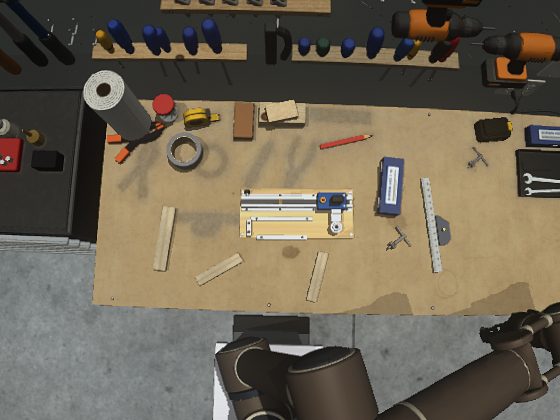

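View pics/side0.png

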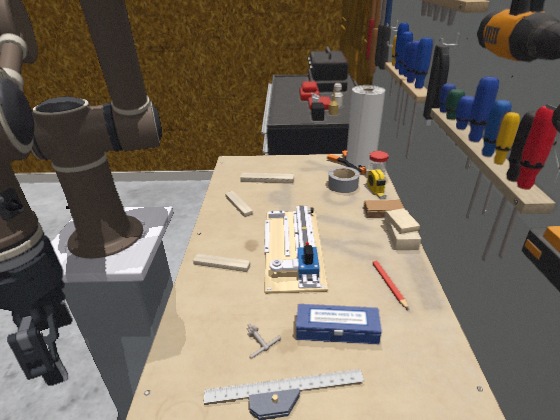

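Top view: the jig is at about (297,214), with its end stop on the left at (249,228) and the carriage at (331,205). Board-like pieces are A (164,238), B (219,268) and C (317,277), plus the wood blocks at (282,112). Next I'll measure their sizes.

```bash
cat > m.py <<'E'
from h import *
im=cv2.imread('pics/top0.png')
for name,(u,v) in dict(A=(164,238),B=(219,268),C=(317,277)).items():
    x0,y0,w=u-45,v-45,90
    crop=cv2.resize(im[y0:y0+w,x0:x0+w],None,fx=4,fy=4,interpolation=cv2.INTER_CUBIC)
    lab=cv2.cvtColor(crop,cv2.COLOR_BGR2LAB).astype(int)
    d=np.abs(lab-lab[178:185,178:185].reshape(-1,3).mean(0)); m=((d[...,0]<28)&(d[...,1:].max(-1)<9)).astype(np.uint8)
    m=cv2.morphologyEx(m,cv2.MORPH_OPEN,np.ones((5,5)))
    n,l=cv2.connectedComponents(m); k=(l==l[180,180]).astype(np.uint8)
    c=max(cv2.findContours(k,0,2)[0],key=cv2.contourArea)[:,0]
    P=np.array([onz('top',x0+(p[0]+.5)/4-.5,y0+(p[1]+.5)/4-.5,19)[:2] for p in c],np.float32)
    print(name,cv2.minAreaRect(P),cv2.contourArea(c), lab[180,180])
cv2.imwrite('pics/jig.png',cv2.resize(im[175:310,140:370],None,fx=3.4,fy=3.4,interpolation=cv2.INTER_CUBIC))
E
python3 m.py
```

```text
A ((453.32318115234375, 325.33367919921875), (269.8956298828125, 276.8659362792969), 2.3733274936676025) 116611.5 [167 130 150]
B ((371.62066650390625, 155.28643798828125), (259.019775390625, 266.6796569824219), 1.8794554471969604) 113244.0 [170 129 148]
C ((364.1086120605469, -135.90016174316406), (237.92257690429688, 266.6978759765625), 1.805051326751709) 104398.0 [167 129 149]
```

View pics/jig.png

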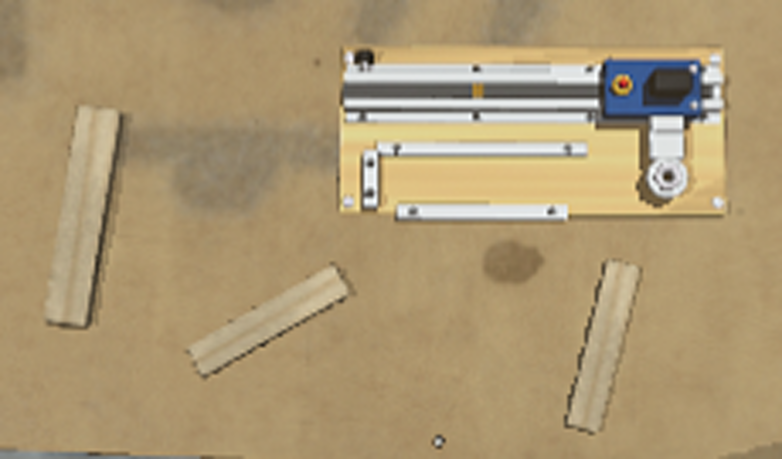

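The close crop shows A (crop 84,216) is clearly the longest and widest piece, so it is the board. The brass notch is at crop (478,90). Next I'll refine the board and jig poses.

```bash
cat > m2.py <<'E'
from h import *
f=lambda p:(p[0]+.5)/3.4-.5+140
g=lambda p:(p[1]+.5)/3.4-.5+175
def pts(L,z): return np.array([onz('top',f(p),g(p),z)[:2] for p in L])
for nm,L in dict(A=[(79,106),(122,110),(88,327),(46,322)],B=[(335,264),(350,290),(206,377),(189,350)],C=[(608,261),(641,266),(602,433),(567,428)]).items():
    P=pts(L,19); print(nm,P.mean(0).round(1),[np.linalg.norm(P[i]-P[i-1]).round(1) for i in range(4)], 'dir',np.degrees(np.arctan2(*((P[0]+P[1]-P[2]-P[3])[::-1]))).round(2))
J=pts([(341,46),(725,46),(725,213),(341,211)],9); print(J.round(1))
jl=[(75,130),(75,-210),(-75,-210),(-75,130)]
# rigid fit on all known points
feat=[((p),9,q) for p,q in zip([(341,46),(725,46),(725,213),(341,211)],jl)]
feat+=[((p),15,q) for p,q in [((586,142),(-17.5,-88)),((586,156),(-29.5 +6,-88))][:0]]
W=np.array([pts([a],z)[0] for a,z,_ in feat]);Q=np.array([q for *_,q in feat],float)
def fit(Q,W):
    q,w=Q-Q.mean(0),W-W.mean(0); a=np.arctan2((q[:,0]*w[:,1]-q[:,1]*w[:,0]).sum(),(q*w).sum());c,s=np.cos(a),np.sin(a);R=np.array([[c,-s],[s,c]]);return a,R,W.mean(0)-R@Q.mean(0)
a,R,t=fit(Q,W);print('jig',a,t,'res',(Q@R.T+t-W).round(1))
inv=lambda p,z:R.T@(pts([p],z)[0]-t)
for nm,p,z in [('notch',(478,90),31),('gripTop',(674,80),86),('bush',(667,177),60),('stopfaceT',(378,153),27),('stopfaceB',(378,208),27),('frontlipL',(397,212),15),('frontlipR',(568,212),15),('backlipR',(587,149),15),('pin',(622,84),75)]: print(nm,inv(p,z).round(1))
E
python3 m2.py
python3 - <<'E'
import cv2
im=cv2.imread('pics/side0.png')
cv2.imwrite('pics/sj.png',cv2.resize(im[165:300,185:345],None,fx=4.4,fy=4.4,interpolation=cv2.INTER_CUBIC))
E
```

```text
A [449.7 319.5] [np.float64(191.1), np.float64(38.7), np.float64(191.7), np.float64(37.3)] dir -5.44
B [364.7 151.7] [np.float64(146.0), np.float64(26.0), np.float64(144.7), np.float64(27.6)] dir -57.22
C [ 351.1 -137.2] [np.float64(147.7), np.float64(29.0), np.float64(147.4), np.float64(30.3)] dir -12.32
[[ 608.8  101.1]
 [ 619.7 -240.7]
 [ 470.4 -241.8]
 [ 462.1   94.9]]
jig 0.02771447401645052 [539.1306579  -31.62486335] res [[ 1.7 -0.6]
 [ 0.3  1.2]
 [-0.5 -1.9]
 [-1.5  1.3]]
notch [30.5  9.3]
gripTop [  30.7 -154.6]
bush [ -48.3 -150.8]
stopfaceT [-24.5  95.9]
stopfaceB [-72.4  95.4]
frontlipL [-74.7  79.4]
frontlipR [-74.3 -69.5]
backlipR [-18.9 -86.5]
pin [  28.9 -111.9]
```

View pics/sj.png

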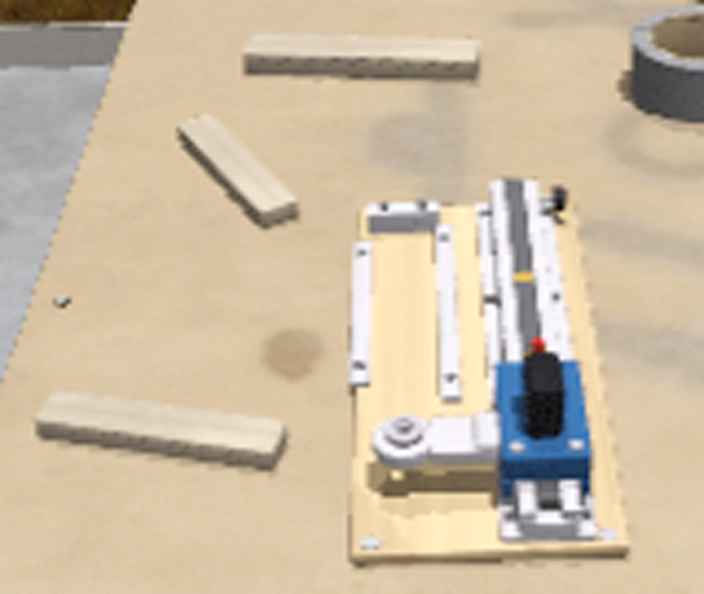

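```bash
cat > m3.py <<'E'
from h import *
f=lambda p:(p[0]+.5)/4.4-.5+185
g=lambda p:(p[1]+.5)/4.4-.5+165
def pt(p,z): return onz('side',f(p),g(p),z)[:2]
a=.0277;R=np.array([[np.cos(a),-np.sin(a)],[np.sin(a),np.cos(a)]]);t=np.array([539.1,-31.6])
for nm,p,z in [('stopL',(367,217),27),('stopR',(438,217),27),('flipFar',(362,244),15),('flipNear',(360,366),15),('blipNear',(450,379),15),('blipNearBotL',(440,399),9),('blipNearBotR',(461,399),9),('flipNB',(350,386),9),('notch',(523,276),31),('grip',(543,358),86),('baseNL',(352,551),9),('baseNR',(627,545),9),('pin',(538,343),75)]: print(nm,(R.T@(pt(p,z)-t)).round(1))
for p,z in [((245,57),19),((245,74),0),((479,62),19),((479,77),0),((246,36),19),((478,42),19)]: print(pt(p,z).round(1))
E
python3 m3.py
```

```text
stopL [-69.   91.9]
stopR [-21.  89.]
flipFar [-72.8  77.3]
flipNear [-72.  -54.2]
blipNear [-17.7 -69.7]
blipNearBotL [-24.1 -80.8]
blipNearBotR [-11.6 -81.5]
flipNB [-78.2 -65.6]
notch [31.5 11.6]
grip [  32.2 -142.2]
baseNL [ -74.2 -204.7]
baseNR [  72.9 -207.7]
pin [  31.6 -114.7]
[359.2 306.9]
[356.8 313.4]
[546.9 291. ]
[546.9 300.9]
[356.3 343.5]
[546.7 325.2]
```

Call:
send_rows(
  commands=[0,0,0,0.56,-0.78,0,60,0,0,0,0.56,-0.78,0,60,0,0,0,0.56,-0.78,0,60,0,0,0,0.56,-0.78,0,60,0,0,0,0.56,-0.78,0,60,0,0,0,0.56,-0.78,0,60,0,0,0,0.56,-0.78,0,60,0,0,0,0.56,-0.78,0,60,0,0,0,0.56,-0.78,0,60,0,0,0,0.56,-0.78,0,60,0,0,0,0.56,-0.78,0,60,0,0,0,0.56,-0.78,0,60,0,0,0,0.56,-0.78,0,60,0,0,0,0.56,-0.78,0,60,0,0,0,0.56,-0.78,0,60,0,0,0,0.56,-0.78,0,60,0,0,0,0.56,-0.78,0,60,0,0,0,0.56,-0.78,0,60,0,0,0,0.56,-0.78,0,60,0,0,0,0.56,-0.78,0,60],
  newtons=40,
)

```text
t: 2.1
position: [414.0, 172.2, 303.6]
tcp_rot: [3.081, 0.614, -0.001]
wrist_force: [1.4, -0.8, 0.7]
grip_width: 0.699
grasp_force: 0.0
```

Call:
send_rows(
  commands=[0,0,0,0.56,-0.78,0,60,0,0,0,0.56,-0.78,0,60,0,0,0,0.56,-0.78,0,60,0,0,0,0.56,-0.78,0,60,0,0,-1,0,0,0,60,0,0,-1,0,0,0,60,0,0,-1,0,0,0,60,0,0,-1,0,0,0,60,0,0,-1,0,0,0,60,0,0,-1,0,0,0,60,0,0,-1,0,0,0,60,0,0,-1,0,0,0,60,0,0,-1,0,0,0,60,0,0,-1,0,0,0,60,0,0,-1,0,0,0,60,0,0,-1,0,0,0,60,0,0,-1,0,0,0,60,0,0,-1,0,0,0,60,0,0,-1,0,0,0,60,0,0,-1,0,0,0,60],
)

```text
t: 4.1
position: [448.9, 319.9, 303.2]
tcp_rot: [-1.962, -2.453, 0.002]
wrist_force: [-0.9, -0.0, -0.4]
grip_width: 0.7
grasp_force: 0.0
```

Call:
send_rows(
  commands=[0,0,-1,0,0,0.6,60,0,0,-1,0,0,0.6,60,0,0,-1,0,0,0.6,60,0,0,-1,0,0,0.6,60,0,0,-1,0,0,0.6,60,0,0,-1,0,0,0,60,0,0,-1,0,0,0,60,0,0,-1,0,0,0,60,0,0,-1,0,0,0,60,0,0,-1,0,0,0,60,0,0,-1,0,0,0,60,0,0,-1,0,0,0,60,0,0,-1,0,0,0,60,0,0,-1,0,0,0,60,0,0,-1,0,0,0,60,0,0,-1,0,0,0,60,0,0,-1,0,0,0,60,0,0,-1,0,0,0,60,0,0,-0.4,0,0,0,60,0,0,0,0,0,0,60],
)

```text
t: 6.1
position: [448.9, 319.9, 183.4]
tcp_rot: [0.396, -3.116, 0.001]
wrist_force: [0.5, -0.9, -0.4]
grip_width: 0.703
grasp_force: 0.0
```

```bash
cat > p.py <<'E'
from h import *
s=arm.state();R=cv2.Rodrigues(s['tcp_rot'])[0]
print(s['t'],s['position'].round(2),'ty',np.degrees(np.arctan2(R[1,1],R[0,1])).round(2),'tz',R[:,2].round(4),'F',s['wrist_force'].round(2),'j6',s['joint_positions'][5].round(2),'g',s['grip_width'],s['grasp_force'])
print(R.round(4))
E
python3 p.py
```

```text
6.1 [448.9  319.94 183.4 ] ty 104.5 tz [-9.e-04 -5.e-04 -1.e+00] F [ 0.48 -0.93 -0.44] j6 -1.28 g 0.7026437543044143 0.0
[[-9.681e-01 -2.504e-01 -9.000e-04]
 [-2.504e-01  9.681e-01 -5.000e-04]
 [ 1.000e-03 -3.000e-04 -1.000e+00]]
```

Call:
send_rows(
  commands=[0,0,1,0,0,0.4,60,0,0,1,0,0,0.4,60,0,0,1,0,0,0.4,60,0,0,1,0,0,0.4,60,0,0,0,0,0,0.3,60,0,0,0,0,0,0.3,60,0,0,0,0,0,0.3,60,0,0,0,0,0,0.1,60,0,0,0,0,0,0,60],
)

```text
t: 7.0
position: [448.8, 319.9, 79.1]
tcp_rot: [-0.15, -3.137, 0.001]
wrist_force: [-0.3, 0.7, -0.6]
grip_width: 0.7
grasp_force: 0.0
```

```bash
python3 p.py; python3 - <<'E'
from h import *
a=snap('side');b=snap('top')
A=cv2.resize(a[110:230,190:350],(640,480),interpolation=2);
B=cv2.resize(b[180:300,100:260],(640,480),interpolation=2)
cv2.imwrite('pics/pick.png',np.hstack([A,B])[:, :][::1,:] if 0 else cv2.resize(np.hstack([A,B]),(800,300)))
E
```

```text
7.0 [448.81 319.89  79.08] ty 84.52 tz [-1.3e-03 -8.0e-04 -1.0e+00] F [-0.28  0.7  -0.56] j6 -0.94 g 0.7001303598825799 0.0
[[-9.954e-01  9.540e-02 -1.300e-03]
 [ 9.540e-02  9.954e-01 -8.000e-04]
 [ 1.300e-03 -9.000e-04 -1.000e+00]]
```

View pics/pick.png

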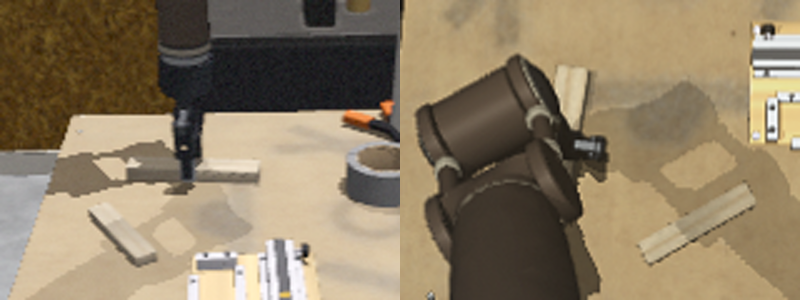

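The fingers straddle board A near its middle (side crop about 187,170). Closing now.

Call:
send_rows(
  commands=[0,0,0,0,0,0,20,0,0,0,0,0,0,20,0,0,0,0,0,0,20,0,0,0,0,0,0,20,0,0,0,0,0,0,20,0,0,0,0,0,0,20,0,0,0,0,0,0,20],
  newtons=40,
)

```text
t: 7.8
position: [450.1, 320.7, 80.9]
tcp_rot: [0.15, 3.136, 0.002]
wrist_force: [0.2, 1.1, 6.4]
grip_width: 0.43
grasp_force: 41.5
```

Call:
send_rows(
  commands=[0,0,0,0,0,-0.5,20,0,0,0,0,0,-0.8,20,0,0,0,0,0,-0.8,20,0,0,0,0,0,-0.6,20,0,0,0,-0.2,-0.9,0,20,0,0,0,-0.2,-0.9,0,20,0,0,0,-0.2,-0.9,0,20,0,0,0,-0.2,-0.9,0,20,0,0,0,-0.2,-0.9,0,20,0,0,0,-0.2,-0.9,0,20,0,0,0,-0.2,-0.9,0,20,0,0,0,-0.2,-0.9,0,20,0,0,0,-0.2,-0.9,0,20,0,0,0,-0.2,-0.9,0,20],
)

```text
t: 9.2
position: [493.6, -47.3, 187.3]
tcp_rot: [-0.151, -3.137, -0.0]
wrist_force: [0.8, 0.8, -1.0]
grip_width: 0.434
grasp_force: 40.8
```

Call:
send_rows(
  commands=[0,0,1,0,0,0,20,0,0,1,0,0,0,20,0,0,1,0,0,0,20,0,0,1,0,0,0,20,0,0,1,0,0,0,20,0,0,1,0,0,0,20,0,0,1,0,0,0,20,0,0,1,0,0,0,20,0,0,1,0,0,0,20,0,0,1,0,0,0,20,0,0,1,0,0,0,20,0,0,1,0,0,0,20,0,0,1,0,0,0,20,0,0,1,0,0,0,20,0,0,1,0,0,0,20,0,0,1,0,0,0,20,0,0,0.6,0,0,0,20,0,0,0,0,0,0,20],
)

```text
t: 11.0
position: [493.7, -45.8, 187.2]
tcp_rot: [-2.191, -2.25, 0.001]
wrist_force: [0.6, 0.6, -1.1]
grip_width: 0.431
grasp_force: 40.8
```

```bash
python3 p.py; python3 - <<'E'
from h import *
a=snap('side');b=snap('top')
A=cv2.resize(a[140:290,200:360],(400,375),interpolation=2);
B=cv2.resize(b[130:280,210:370],(400,375),interpolation=2)
cv2.imwrite('pics/place1.png',np.hstack([A,B]))
E
```

```text
11.0 [493.7  -45.77 187.24] ty 1.51 tz [-1.6e-03  2.0e-04 -1.0e+00] F [ 0.63  0.63 -1.14] j6 -0.21 g 0.43065049323171417 40.80230712890625
[[-2.640e-02  9.996e-01 -1.600e-03]
 [ 9.997e-01  2.640e-02  2.000e-04]
 [ 3.000e-04 -1.600e-03 -1.000e+00]]
```

View pics/place1.png

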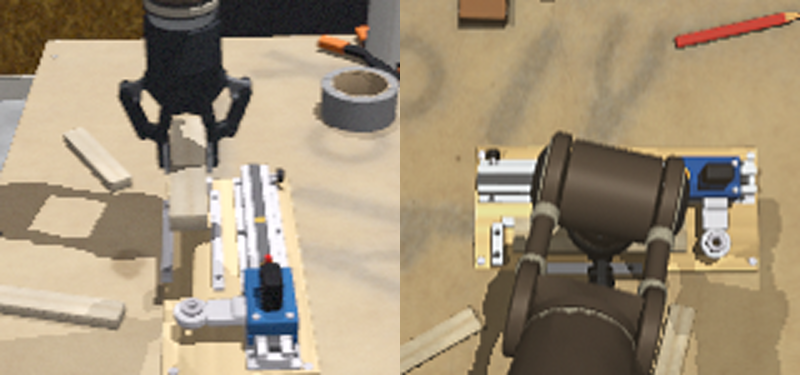

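```bash
python3 - <<'E'
from h import *
R=cv2.Rodrigues(arm.state()['tcp_rot'])[0];P=arm.state()['position']
for dy in(-100,-95,-90):
  for z in(106,125):
    print(dy,z,[((proj('side',[P[0]+.9996*s+.0277*-dy,P[1]+dy+.0277*s,z])-[200,140])*2.5+.75).round(1) for s in(-19,19)])
# trough at near end & stop, same camera
im=cv2.imread('pics/place1.png')[:, :400]; cv2.imwrite('pics/z.png',cv2.resize(im[80:330,130:330],(800,1000)[:1]+(600,) if 0 else (480,600),interpolation=2))
E
```

```text
-100 106 [array([168.8, 234.1]), array([208. , 232.7])]
-100 125 [array([167.8, 218.1]), array([207.5, 216.7])]
-95 106 [array([168.9, 231. ]), array([207.9, 229.7])]
-95 125 [array([167.9, 215.1]), array([207.4, 213.7])]
-90 106 [array([168.9, 228. ]), array([207.8, 226.7])]
-90 125 [array([168. , 212.1]), array([207.3, 210.7])]
```

View pics/z.png

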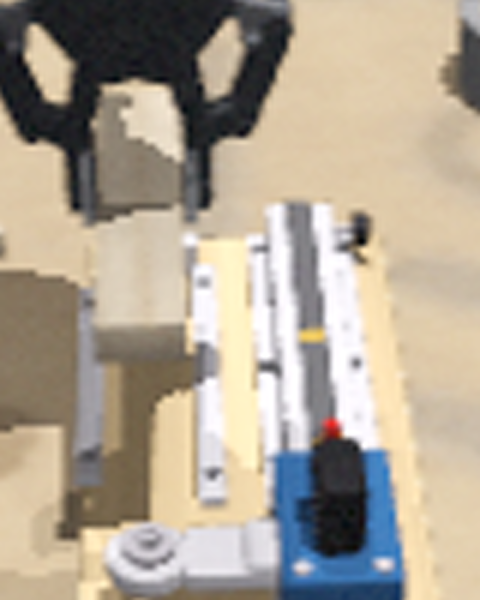

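Call:
send_rows(
  commands=[0,0,0,0,0,0.5,20,0,0,0,0,0,0.5,20,0,0,0,0,0,0.5,20,0,0,0,0,0,0.4,20,0,0,0,0,0,0.35,20,0,0,0,0,0,0,20],
)

```text
t: 11.7
position: [492.7, -45.6, 95.9]
tcp_rot: [-2.189, -2.248, 0.004]
wrist_force: [-0.4, 0.4, -1.4]
grip_width: 0.43
grasp_force: 40.8
```

Call:
send_rows(
  commands=[0,0,0,0,0,0.05,20,0,0,0,0,0,0.05,20,0,0,0,0,0,0,20,0,0,0,0,0,0,20],
)

```text
t: 12.1
position: [494.9, -45.9, 94.5]
tcp_rot: [2.191, 2.25, 0.001]
wrist_force: [-1.1, 0.2, -1.0]
grip_width: 0.434
grasp_force: 40.8
```

```bash
python3 p.py
```

```text
12.1 [494.85 -45.94  94.47] ty 1.51 tz [ 1.2e-03 -2.0e-04 -1.0e+00] F [-1.09  0.2  -1.05] j6 -0.21 g 0.4338026926160258 40.77206790447235
[[-2.640e-02  9.997e-01  1.200e-03]
 [ 9.997e-01  2.640e-02 -2.000e-04]
 [-2.000e-04  1.200e-03 -1.000e+00]]
```

Call:
send_rows(
  commands=[0,0,0,0,0,0.04,20,0,0,0,0,0,0,20,0,0,0,0,0,0,20],
)

```text
t: 12.4
position: [494.4, -45.9, 92.3]
tcp_rot: [2.192, 2.25, 0.0]
wrist_force: [0.5, -0.1, 0.3]
grip_width: 0.432
grasp_force: 40.8
```

Call:
send_rows(
  commands=[0,0,0,0,0,0.04,20,0,0,0,0,0,0,20,0,0,0,0,0,0,20],
)

```text
t: 12.7
position: [494.3, -45.9, 90.6]
tcp_rot: [-2.192, -2.25, 0.0]
wrist_force: [0.1, 0.4, -1.3]
grip_width: 0.434
grasp_force: 40.8
```

Call:
send_rows(
  commands=[0,0,0,0,0,0.04,20,0,0,0,0,0,0,20,0,0,0,0,0,0,20],
)

```text
t: 13.0
position: [494.6, -45.9, 89.9]
tcp_rot: [-2.192, -2.25, 0.0]
wrist_force: [-1.2, 0.9, 5.1]
grip_width: 0.43
grasp_force: 41.6
```

Call:
send_rows(
  commands=[0,0,0,0.06,0,0,20,0,0,0,0.06,0,0,20,0,0,0,0.06,0,0,20,0,0,0,0.06,0,0,20,0,0,0,0,0,0,20],
)

```text
t: 13.5
position: [495.4, -36.6, 89.9]
tcp_rot: [2.189, 2.249, 0.002]
wrist_force: [-0.1, -4.0, 5.0]
grip_width: 0.432
grasp_force: 41.5
```

Call:
send_rows(
  commands=[0,0,0,0.04,0,0,20,0,0,0,0.04,0,0,20,0,0,0,0,0,0,20],
)

```text
t: 13.8
position: [495.3, -33.4, 89.9]
tcp_rot: [2.189, 2.249, 0.002]
wrist_force: [0.5, -2.9, 6.5]
grip_width: 0.429
grasp_force: 41.5
```

Call:
send_rows(
  commands=[0,0,0,0.04,0,0,20,0,0,0,0,0,0,20],
)

```text
t: 14.0
position: [495.3, -31.9, 89.9]
tcp_rot: [2.189, 2.249, 0.002]
wrist_force: [0.4, -3.8, 5.9]
grip_width: 0.428
grasp_force: 41.5
```

Call:
send_rows(
  commands=[0,0,0,0.04,0,0,20,0,0,0,0,0,0,20],
)

```text
t: 14.2
position: [495.3, -30.3, 89.9]
tcp_rot: [2.189, 2.249, 0.002]
wrist_force: [0.8, -5.1, 6.0]
grip_width: 0.428
grasp_force: 41.5
```

Call:
send_rows(
  commands=[0,0,0,0.04,0,0,20,0,0,0,0,0,0,20],
)

```text
t: 14.4
position: [495.3, -29.4, 89.9]
tcp_rot: [2.188, 2.249, 0.0]
wrist_force: [-0.3, -6.6, 5.6]
grip_width: 0.432
grasp_force: 41.4
```

Call:
send_rows(
  commands=[0,0,0,0.04,0,0,20,0,0,0,0,0,0,20],
)

```text
t: 14.6
position: [495.3, -29.1, 89.9]
tcp_rot: [2.185, 2.249, -0.002]
wrist_force: [-0.4, -12.3, 4.1]
grip_width: 0.431
grasp_force: 41.4
```

Call:
send_rows(
  commands=[0,0,0,0.04,0,0,20,0,0,0,0,0,0,20],
)

```text
t: 14.8
position: [495.4, -28.9, 89.9]
tcp_rot: [2.182, 2.249, -0.005]
wrist_force: [-0.9, -18.8, 3.7]
grip_width: 0.43
grasp_force: 41.3
```

Call:
send_rows(
  commands=[0,0,0,-0.06,0,0,20,0,0,0,0,0,0,50,0,0,0,0,0,0,50,0,0,0,0,0,0,50,0,0,0,0,0,0,50],
)

```text
t: 15.3
position: [493.5, -26.9, 88.7]
tcp_rot: [-2.191, -2.25, 0.001]
wrist_force: [-0.3, -0.4, -0.4]
grip_width: 0.586
grasp_force: 0.0
```

Call:
send_rows(
  commands=[0,0,0,0,0,-0.1,50,0,0,0,0,0,-0.2,50,0,0,0,0,0,-0.6,50,0,0,0,0,0,-0.8,50,0,0,0,0,0,-0.8,50,0,0,0,0,0,0,50],
)

```text
t: 15.9
position: [497.6, -27.9, 194.5]
tcp_rot: [2.186, 2.244, 0.01]
wrist_force: [0.8, -0.6, 0.6]
grip_width: 0.587
grasp_force: 0.0
```

```bash
python3 p.py; python3 - <<'E'
from h import *
a=snap('side','side2.png');b=snap('top','top2.png')
A=cv2.resize(a[165:300,230:340],(489,600),interpolation=2)
cv2.imwrite('pics/loaded.png',A)
E
```

```text
15.9 [497.62 -27.86 194.47] ty 1.51 tz [ 0.011  -0.0015 -0.9999] F [ 0.8  -0.56  0.62] j6 -0.17 g 0.5871633916193403 0.0
[[-0.0264  0.9996  0.011 ]
 [ 0.9996  0.0264 -0.0015]
 [-0.0018  0.0109 -0.9999]]
```

View pics/loaded.png

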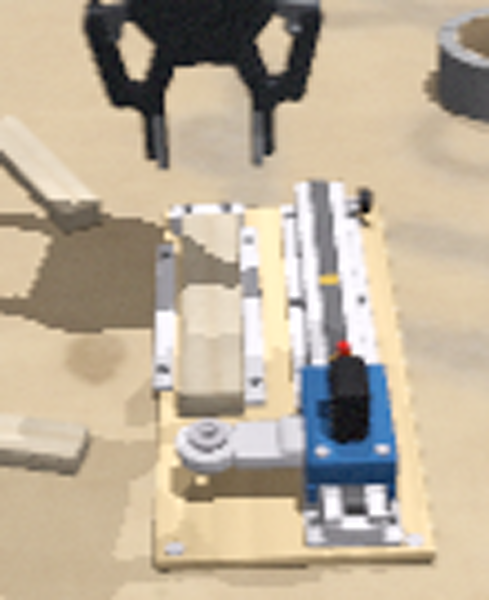

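Call:
send_rows(
  commands=[0,0,0,-0.8,0.38,0,50,0,0,0,-0.8,0.38,0,50,0,0,0,-0.8,0.38,0,50,0,0,0,-0.8,0.38,0,50,0,0,0,-0.8,0.38,0,50,0,0,0,0,0,0,50,0,0,0,0,0,0,50],
)

```text
t: 16.7
position: [573.0, -185.5, 187.1]
tcp_rot: [-2.191, -2.246, 0.002]
wrist_force: [-0.2, -0.2, -0.0]
grip_width: 0.585
grasp_force: 0.0
```

```bash
python3 p.py; python3 - <<'E'
from h import *
import re
a=snap('side')
cv2.imwrite('pics/ca.png',cv2.resize(a[120:300,220:350],(433,600),interpolation=2))
p=(np.array([210,412])+.5)/4.444-.5+[230,165]
R=np.array([[1,-.0277],[.0277,1]]);print('near end',(R.T@(onz('side',*p,9)[:2]-[539,-31.6])).round(1))
P=arm.state()['position']
for w in(-25,25): print((proj('side',[P[0]+w,P[1],P[2]-66])-[220,120])*3.333)
E
```

```text
16.7 [ 572.96 -185.52  187.1 ] ty 1.41 tz [-0.0036  0.0019 -1.    ] F [-0.18 -0.23 -0.01] j6 -0.41 g 0.5854557478099985 0.0
[[-0.0247  0.9997 -0.0036]
 [ 0.9997  0.0247  0.0019]
 [ 0.002  -0.0036 -1.    ]]
near end [-44.4 -88. ]
[254.77911616 391.22601104]
[326.92455369 389.94628256]
```

View pics/ca.png

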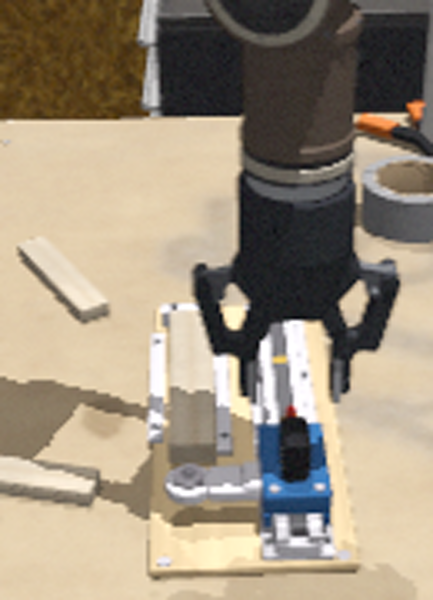

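The board sits in the trough at the stop (near end about 190,455 in the crop). The gripper is above the grip at (295,450), so I'll descend and grip it.

Call:
send_rows(
  commands=[0,0,0,0.02,0.05,0.4,50,0,0,0,0,0,0.4,50,0,0,0,0,0,0.35,50,0,0,0,0,0,0.25,50,0,0,0,0,0,0,50],
)

```text
t: 17.25
position: [574.3, -183.5, 130.2]
tcp_rot: [-2.188, -2.248, 0.003]
wrist_force: [0.6, 0.2, -0.4]
grip_width: 0.585
grasp_force: 0.0
```

Call:
send_rows(
  commands=[0,0,0,0,0,0,8,0,0,0,0,0,0,8,0,0,0,0,0,0,8,0,0,0,0,0,0,8,0,0,0,0,0,0,8,0,0,0,0,0,0,8],
  newtons=35,
)

```text
t: 17.85
position: [574.7, -184.8, 133.8]
tcp_rot: [-2.19, -2.249, 0.004]
wrist_force: [-5.0, 0.3, 4.6]
grip_width: 0.229
grasp_force: 37.0
```

```bash
python3 p.py; python3 - <<'E'
from h import *
a=snap('side')
cv2.imwrite('pics/cb.png',cv2.resize(a[120:300,220:350],(433,600),interpolation=2))
E
```

```text
17.85 [ 574.74 -184.8   133.78] ty 1.53 tz [-3.5e-03  1.0e-04 -1.0e+00] F [-4.97  0.3   4.61] j6 -0.41 g 0.22921679466123726 36.967265009880066
[[-2.680e-02  9.996e-01 -3.500e-03]
 [ 9.996e-01  2.680e-02  1.000e-04]
 [ 2.000e-04 -3.500e-03 -1.000e+00]]
```

View pics/cb.png

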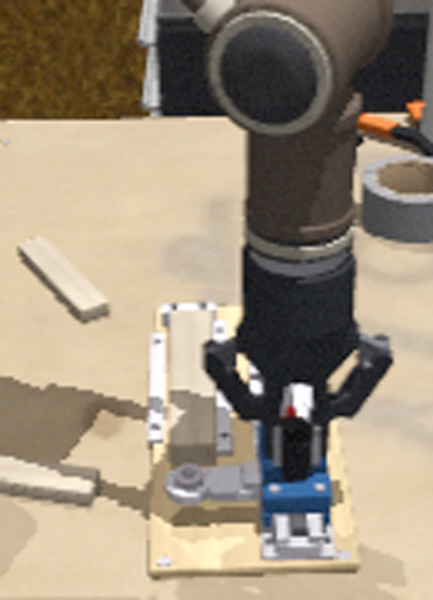

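Call:
send_rows(
  commands=[0,0,0,0.1,0,0,8,0,0,0,0.25,0,0,8,0,0,0,0.25,0,0,8,0,0,0,0.25,0,0,8,0,0,0,0.25,0,0,8,0,0,0,0.25,0,0,8,0,0,0,0.25,0,0,8,0,0,0,0.25,0,0,8,0,0,0,0.25,0,0,8,0,0,0,0.25,0,0,8,0,0,0,0.25,0,0,8,0,0,0,0,0,0,8],
)

```text
t: 19.1
position: [571.9, -80.6, 133.8]
tcp_rot: [-2.19, -2.249, 0.004]
wrist_force: [-5.8, 0.7, 4.2]
grip_width: 0.226
grasp_force: 37.0
```

Call:
send_rows(
  commands=[0,0,0,0.05,0,0,8,0,0,0,0,0,0,8],
)

```text
t: 19.3
position: [571.9, -78.9, 133.8]
tcp_rot: [-2.19, -2.249, 0.005]
wrist_force: [-6.0, -0.4, 4.7]
grip_width: 0.224
grasp_force: 37.1
```

Call:
send_rows(
  commands=[0,0,0,0.05,0,0,8,0,0,0,0,0,0,8],
)

```text
t: 19.5
position: [571.8, -77.0, 133.8]
tcp_rot: [-2.19, -2.249, 0.005]
wrist_force: [-4.9, -1.2, 4.4]
grip_width: 0.227
grasp_force: 37.1
```

Call:
send_rows(
  commands=[0,0,0,0.05,0,0,8,0,0,0,0,0,0,8],
)

```text
t: 19.7
position: [571.8, -75.0, 133.8]
tcp_rot: [-2.19, -2.249, 0.005]
wrist_force: [-4.9, -0.8, 4.8]
grip_width: 0.221
grasp_force: 37.1
```

Call:
send_rows(
  commands=[0,0,0,0.05,0,0,8,0,0,0,0,0,0,8],
)

```text
t: 19.9
position: [571.7, -73.1, 133.8]
tcp_rot: [-2.19, -2.249, 0.005]
wrist_force: [-5.6, 0.1, 3.7]
grip_width: 0.225
grasp_force: 37.1
```

Call:
send_rows(
  commands=[0,0,0,0.05,0,0,8,0,0,0,0,0,0,8],
)

```text
t: 20.1
position: [571.6, -71.1, 133.8]
tcp_rot: [-2.19, -2.249, 0.005]
wrist_force: [-5.5, -0.6, 3.6]
grip_width: 0.221
grasp_force: 37.1
```

Call:
send_rows(
  commands=[0,0,0,0.05,0,0,8,0,0,0,0,0,0,8],
)

```text
t: 20.3
position: [571.6, -69.0, 133.8]
tcp_rot: [-2.19, -2.249, 0.005]
wrist_force: [-5.5, -1.0, 4.3]
grip_width: 0.224
grasp_force: 37.1
```

Call:
send_rows(
  commands=[0,0,0,0.05,0,0,8,0,0,0,0,0,0,8],
)

```text
t: 20.5
position: [571.5, -66.5, 133.7]
tcp_rot: [-2.19, -2.248, 0.003]
wrist_force: [-4.7, 1.1, 4.4]
grip_width: 0.227
grasp_force: 37.1
```

Call:
send_rows(
  commands=[0,0,0,0.025,0,0,8,0,0,0,0,0,0,8],
)

```text
t: 20.7
position: [571.5, -65.1, 133.8]
tcp_rot: [-2.189, -2.248, 0.003]
wrist_force: [-4.7, 2.2, 4.2]
grip_width: 0.227
grasp_force: 37.1
```

Call:
send_rows(
  commands=[0,0,0,0.025,0,0,8,0,0,0,0,0,0,8],
)

```text
t: 20.9
position: [571.5, -63.4, 133.8]
tcp_rot: [-2.189, -2.247, 0.001]
wrist_force: [-5.4, 5.4, 5.1]
grip_width: 0.226
grasp_force: 37.2
```

Call:
send_rows(
  commands=[0,0,0,0.025,0,0,8,0,0,0,0,0,0,8],
)

```text
t: 21.1
position: [571.4, -62.6, 133.8]
tcp_rot: [-2.189, -2.248, 0.002]
wrist_force: [-6.4, 3.2, 5.2]
grip_width: 0.225
grasp_force: 37.1
```

Call:
send_rows(
  commands=[0,0,0,0.02,0,0,8,0,0,0,0,0,0,8],
)

```text
t: 21.3
position: [571.4, -62.4, 133.8]
tcp_rot: [-2.189, -2.249, 0.003]
wrist_force: [-5.5, 1.2, 3.5]
grip_width: 0.225
grasp_force: 37.1
```

Call:
send_rows(
  commands=[0,0,0,0.02,0,0,8,0,0,0,0,0,0,8],
)

```text
t: 21.5
position: [571.4, -62.3, 133.8]
tcp_rot: [-2.19, -2.249, 0.005]
wrist_force: [-4.5, -1.9, 4.8]
grip_width: 0.224
grasp_force: 37.0
```

Call:
send_rows(
  commands=[0,0,0,0.02,0,0,8,0,0,0,0,0,0,8],
)

```text
t: 21.7
position: [571.4, -62.1, 133.8]
tcp_rot: [-2.19, -2.25, 0.006]
wrist_force: [-6.0, -3.3, 2.9]
grip_width: 0.224
grasp_force: 37.0
```

Call:
send_rows(
  commands=[0,0,0,-0.025,0,0,8,0,0,0,0,0,0,8,0,0,0,0,0,0,8,0,0,0,0,0,0,8,0,0,0,0,0,0,8],
)

```text
t: 22.2
position: [571.4, -62.3, 133.8]
tcp_rot: [-2.19, -2.249, 0.004]
wrist_force: [-6.2, 0.2, 4.7]
grip_width: 0.229
grasp_force: 37.1
```

```bash
python3 -c "
from plant import arm
print(arm.job_done())"
```

```text
the job is handed in; nothing more can be done
None
```

I handed the job in at about 22 s: the board was let go in the trough against the end stop, and the carriage is still gripped at 37 N with its ball in the notch. I judged the notch by the forward tug, the resistance after it and the carriage holding its place, not by a picture, and no verdict came back.

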